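Tip the crates, dispatch the stamped one

ROBOT

A 6-joint arm with a two-finger parallel gripper is mounted at the origin on the work surface. World frame = base frame: x ahead of the robot, y to its left, z up, the work surface at z = 0. Lengths are in m, angles in degrees, forces in N, time in s.
With the tool pointing down it reaches from about 0.4 to 0.825 m from the base axis. Payload 7 kg.
Tool frame: the origin (TCP) lies between the finger pads; the fingertips stand ctrl.nose_length ahead of it and the grasp point (between the pads) lies 2 mm behind it (ctrl.nose_length is the distance from the TCP to the fingertips, in m); z points along the fingers, y is the line along which they close (so a half turn about z gives the same grasp; the last joint's range is limited). The gripper opens to 88 mm and grips with 3 to 60 N. Pads are 19 mm wide; open, the fingers measure 130 mm over their backs; the gripper's body (78 mm by 193 mm) begins 47 mm behind the grasp point.
Start: joints at [84.574, 20.546, 0.682, 0, -70.136, -16.507], TCP at [0.252, 0.626, 0.244] pointing down, gripper open.
Joint ranges: [-176.03, 176.03], [-82.01, 121.73], [-58.28, 71.71], [-173.87, 95.51], [-174.79, -0.11], [-173.66, 173.66]. Speed limits (degrees/s): [136.94, 136.94, 172.46, 180, 180, 180].

INTERFACE

Orientations are given as [roll, pitch, yaw] about the fixed x, y, z axes, in that order (R = Rz(yaw) Ry(pitch) Rx(roll)).
In Python, from plant import ctrl gives the robot as it stands.
- The arm moves only by the tool apply_moves, never from a script. Its argument "commands" is a list of rows, each a list of 3 entries, a list of its own where there are three numbers: the shift along the world's x, y, z in cm, then the turn about the world's z in rad, then the closure, from 0 (fully open) to 1 (shut). In form: [[[x, y, z], turn, jaw], ...]. A call has 1 to 20 rows; each row is the pose to reach, as a shift and turn from the pose commanded when the call began; what a row does not reach only later rows make up. A row lasts 1/12 s, in which the tool goes at most 41.7 mm and 7.16 degrees, less where a joint would pass 70% of its speed; a pose out of reach is approached as far as the arm can. A call with a gripper value outside its range is refused whole. The fingers move at their own pace and stop on an object; the grip force is fixed at half the most. Time passes only in rows, so rows that repeat a pose let the fingers close. It gives the time, the measured TCP pose, the force, the opening and the grip force at its end, in the units of the state.
- ctrl.get_obs(): the state, without advancing time (a new reading comes with each control period).
- ctrl.snapshot(name): name is "side" or "top" or "wrist"; returns a dict with "img" (400x640x3 uint8, red, green, blue), "fx", "fy", "cx", "cy" (pixels), "T" (4x4, takes a point from camera to world coordinates). Camera axes: x right, y up, looking along -z (the intrinsics and any distortion apply to the point x, -y, -z); pixel columns grow to the right and rows downward; lengths in m; the calibration is good to about 2 mm. A picture is of the moment at which its call begins. There is no depth.
- ctrl.close_job(): hands the job in; it is judged then, once.
Trained networks look in a picture, given as the dict that the camera call returned (one of the last four; its "shot" number tells which), for a name from the list of things; names that differ only in an ending like _2 or _b are one class to them, and where a whole thing is asked for, a point or a joint stands for the part that bears it (a point fixed in the world has none). Each returns a list of dicts, best first, with "score" (0 to 1); they miss things now and then, are a little off and sometimes report something else, mostly with a low value. They report only what shows in the picture. A call takes as long as a camera call. They do not tell look-alikes from the thing itself.
- ctrl.search_frame(picture, target): "at" ([column, row] in pixels, amid what is visible of it).
- ctrl.spot_point(picture, target): "at" ([column, row] in pixels: a listed point, or the origin of a listed thing).
The state is a dict: "clock": time; "joint_pos": joint angles; "qvel": joint speeds; "tau": joint torques, N m; "tool_pos": TCP position; "orientation": TCP orientation; "force": force on the tool from outside, world axes, zero at the start; "moment": the same for the moment, N m; "opening": finger opening in m; "gripper_force": force on a finger pad.
Only numpy, scipy, OpenCV 4.12 (cv2) and the standard library are available. Lean on these libraries where they do the work, as an engineer would, in place of code of your own. Each camera call takes 0.05 s, during which the arm holds its last target. There are 200 camera calls.

TASK

Tip both plywood crates up against their bench stops onto the side nearest the robot, by pushing at the far side with the fingertips, so that each is left standing on that side with its underside showing away from the robot. Then push the one with the round inspection stamp on its underside, still standing on its side, away from the robot until the bottom edge of the stamped face stands on the yellow dispatch line, roughly square to it; leave the other standing at its stop. Only tip and push: pick no crate up, throw none over, and leave the other things alone.

Things in the scene. Friction and masses are not known exactly. Their poses are not given: they have to be found in the camera images.
- crate_a: One of two alike closed plywood crates, lying flat, in either place: 110 mm (its x, over the battens) x 180 (its y) x 70 high. Upright battens 24 wide, 12 thick at the ends of the near and far sides; boards between them set back 12. Loose, 0.55-0.9 kg, balance in its middle. Near board 0-8 mm from its stop. Origin: centre of the underside; x away from robot, z up; on its near side, x points up
- crate_b: The other crate: same shape, sizes, mass range, axes and start as crate_a, at the other stop. Either crate slides on the bench with a friction coefficient of about 0.5 to 0.7; standing on its side (70 mm deep, 110 mm tall) it slides if pushed low, below about 45 mm, and topples if pushed high
- crate_a_heel (a point): Middle of the near bottom edge of crate_a (55 mm from its origin to its -x, in the plane of the battens). It tips over this edge, which stays down on the bench (it may slide a few mm), and goes over by itself past about 57 degrees; on its side, this is the bottom edge of the upright underside
- crate_b_heel (a point): The same point of crate_b
- stamp (a point): Centre of the inspection stamp, a black 72 mm ring with a tick in it, inked in the middle of the underside of one of the crates, hidden while that lies flat. The crate whose origin lies within 3 mm of this point is the stamped one; the other's underside is bare plywood
- stop_a: Steel stop bolted to the bench at the near side of crate_a: 25 mm (its x) x 70 mm (its y) x 8 mm high, low enough to fit between the crate's near battens and beneath the crate once that is tipped over it. Origin: centre of its underside; x points away from the robot; its far face, 12.5 mm from the origin, meets the crate's near board
- stop_b: The same kind of stop, at the near side of crate_b, with the same axes
- line: The dispatch line: yellow tape flat on the bench beyond the crates, 50 mm wide (its x) and 700 mm long (its y), about parallel to the crates (within 0.16 rad). Origin: its centre; x points away from the robot
- pulley: Bystander: loose steel pulley, 36 mm diameter x 38 mm high, standing midway between the paths of the two crates. Origin: centre of its underside
- tape_roll: Bystander: loose roll of yellow tape, 100 mm diameter x 50 mm high, lying flat to the robot's right of the crates. Origin: centre of its underside
- alternator: Bystander: alternator, about 200 mm across its lugs x 153 mm high, 3.5 kg, standing pulley up to the robot's left of the crates. Origin: centre of its underside
Things that resemble listed ones, but are neither listed nor needed, are in the scene too. Leave any pink look-alike of the stop_b alone. What is shaped like the crate_a but turquoise is not meant.

How it is judged (in metres and radians):
On the way, in this order (a step that is already met when the one before it is completed fails the run):
1. both crates stand tipped up on their near sides, undersides showing (angle between each of crate_a, crate_b's own x axis and vertical below 0.12 rad and height (world z) of each of crate_a_heel, crate_b_heel below 0.015 m and linear speed of each of crate_a, crate_b below 0.02 m/s), for 0.3 s.
2. then the stamped crate, still on its side, reaches the dispatch line (x of crate_a_heel in the frame of line between -0.025 and 0.025 m and y of crate_a_heel in the frame of line between -0.3 and 0.3 m and angle between the y axis of crate_a and the y axis of line, either way round below 0.3 rad and angle between crate_a's own x axis and vertical below 0.12 rad and height (world z) of crate_a_heel below 0.015 m and linear speed of crate_a below 0.01 m/s), for 0.2 s.
At the end, for the whole second after the job is handed in: Both crates stand still on their near sides (within 7 degrees). The bottom edge of the stamped face has its middle on the tape (within 25 mm of its centre line) and is square to it within 17 degrees; the other crate's bottom edge is still within 50 mm of its stop (all of step 2 and horizontal distance between crate_b_heel and stop_b below 0.05 m and angle between crate_b's own x axis and vertical below 0.12 rad and height (world z) of crate_b_heel below 0.015 m and linear speed of crate_b below 0.01 m/s); the robot touches nothing.
It fails at once if a crate is lifted, carried or turned right over: its near bottom edge is more than 25 mm above the bench (height (world z) of any of crate_a_heel, crate_b_heel above 0.025 m).
It fails at once if a crate is thrown over: it turns faster than 9 rad/s (angular speed of any of crate_a, crate_b above 9 rad/s).
It fails at once if a bystander is moved more than 20 mm (distance of any of pulley, tape_roll, alternator from where it was at the start of the episode above 0.02 m).
It also fails if it takes over 72 s, if anything falls off the work surface, if the arm or the gripper's body presses on something with over 40 N, if the wrist force passes 120 N, or if a joint passes its speed limit or range.

## Working session

There is one attempt and no reset: what is moved stays moved. The work goes in short steps, Python scripts to look and compute and a tool call to move; the robot and the scene stay as the last step left them, time stands still between calls to the robot, and variables do not carry over. Pictures are saved under pics/ and viewed, at most 10 in all, crops included, and the job is handed in when it is done.

Besides the shell and the picture viewer there is one more tool, called after ">>>" as name([rows], argument=value, ...), one row to a line, values as JSON. apply_moves: Moves the arm, as the interface text tells. Its arguments: {"type":"object","properties":{"commands":{"type":"array"}},"required":["commands"]}

```bash
mkdir -p pics; ls; cat > h.py <<'E'
import numpy as np, cv2
from plant import ctrl
def w(p,px,z=0.0):
    d=np.array([(px[0]-p["cx"])/p["fx"],-(px[1]-p["cy"])/p["fy"],-1.0])
    T=np.array(p["T"]); o=T[:3,3]; r=T[:3,:3]@d
    return o+r*(z-o[2])/r[2]
def pr(p,X):
    T=np.array(p["T"]); c=T[:3,:3].T@(np.asarray(X)-T[:3,3])
    return np.array([p["cx"]+p["fx"]*c[0]/-c[2],p["cy"]-p["fy"]*c[1]/-c[2]])
def save(p,n): cv2.imwrite("pics/"+n,p["img"][:,:,::-1])
E
python3 - <<'E'
from h import *
print(ctrl.get_obs(),ctrl.nose_length)
for n in ("top","side"):
    p=ctrl.snapshot(n); save(p,n+"0.png"); print(n,{k:v for k,v in p.items() if k!="img"})
    for t in ("crate_a","crate_a_heel","stop_a","line","pulley","tape_roll","alternator"):
        for d in ctrl.spot_point(p,t)[:4]: print(t,np.round(d["at"],1),round(d["score"],2),np.round(w(p,d["at"]),3))
E
```

```text
pics
{'clock': 0.0, 'joint_pos': array([ 8.45742810e+01,  2.05916349e+01,  6.34896362e-01, -1.91595484e-02,
       -7.01369445e+01, -1.65075538e+01]), 'qvel': array([ 1.12027730e-02,  6.45085407e-02,  1.76020672e-06,  1.92485948e-02,
       -7.40698820e-02, -4.46282279e-02]), 'tau': array([-2.55239347e-04, -5.82710123e+01,  2.93066096e+01,  6.99768528e+00,
        7.14881869e-03, -1.64678750e-04]), 'tool_pos': array([0.25197973, 0.62571203, 0.24263197]), 'orientation': array([ 1.79905060e+02, -9.35281587e-03, -2.19397897e+01]), 'force': array([-0.07433205, -0.00588144,  0.270058  ]), 'moment': array([-0.03026939, -0.00420499, -0.0163571 ]), 'gripper_force': 0.0, 'opening': 0.08775559920535482} 0.017
top {'fx': 389.8618855681814, 'fy': 389.8618855681814, 'cx': 315.0024124872051, 'cy': 206.05525218576363, 'T': array([[-1.74970265e-04,  9.95220374e-01, -9.76543703e-02,
         3.61803740e-01],
       [-9.99731339e-01, -2.43751791e-03, -2.30501126e-02,
        -4.11580488e-03],
       [-2.31779759e-02,  9.76241013e-02,  9.94953424e-01,
         1.34184675e+00],
       [ 0.00000000e+00, 
[... 909 characters left out ...]
    [ 0.        ,  0.        ,  0.        ,  1.        ]]), 'shot': 2}
crate_a [337.5 166.3] 0.95 [ 0.518 -0.161  0.   ]
crate_a [301.1 252. ] 0.84 [0.538 0.154 0.   ]
crate_a [396.  121.4] 0.71 [ 0.382 -0.403  0.   ]
crate_a_heel [352.7 168.5] 0.94 [ 0.473 -0.164  0.   ]
stop_a [321.2 258.6] 0.58 [0.483 0.16  0.   ]
stop_a [377.7 265.7] 0.58 [0.34  0.144 0.   ]
stop_a [358.9 169.7] 0.49 [ 0.454 -0.164  0.   ]
line [278.1 194.2] 0.65 [ 0.655 -0.013  0.   ]
pulley [296.8 202.5] 0.61 [0.595 0.002 0.   ]
pulley [319.9 257.9] 0.47 [0.487 0.159 0.   ]
pulley [297.6 253.3] 0.27 [0.545 0.16  0.   ]
tape_roll [335.9 109.5] 0.86 [ 0.584 -0.409  0.   ]
alternator [306.2 376.5] 0.97 [0.438 0.451 0.   ]
```

```bash
python3 - <<'E'
import cv2
t=cv2.imread("pics/top0.png")
c=cv2.resize(t[130:280,170:470],None,fx=2.6,fy=2.6,interpolation=cv2.INTER_CUBIC)
cv2.imwrite("pics/top0c.png",c); print(c.shape)
E
```

```text
(390, 780, 3)
```

View pics/top0c.png

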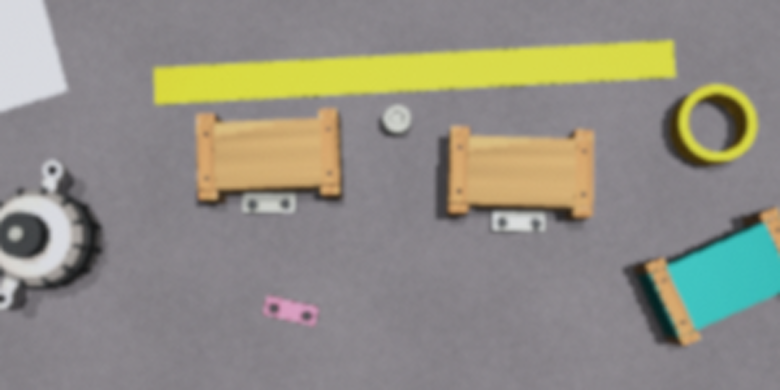

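View pics/side0.png

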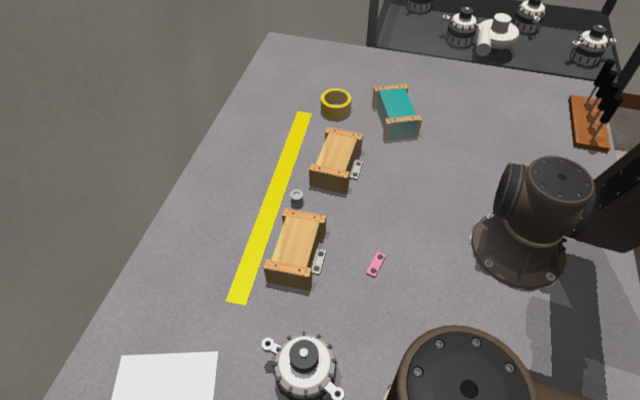

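The top crop shows the two plywood crates at crop px (268,154) and (520,170), with white stops at (269,204) and (518,222). The pink stop look-alike is at (291,310), the turquoise crate at (720,275) and the pulley at (397,119). The line runs along crop row ~70. The side view agrees. Things that could be confused, in full top px:
- **Crates:** plywood at (273,189) and (370,195), chosen; turquoise at (447,235), rejected.
- **Stops:** white at (273,208) and (369,215), chosen; pink at (282,249), rejected.

Next I measure edges.

```bash
cat >> h.py <<'E'
def cr(x,y): return (170+x/2.6,130+y/2.6)
E
python3 - <<'E'
from h import *
p=ctrl.snapshot("top")
for n,cs in {"L":[(197,115),(338,109),(341,194),(200,201)],"R":[(450,127),(593,130),(592,217),(447,214)]}.items():
    P=np.array([w(p,cr(*c),.07)[:2] for c in cs]); e=(P[1]-P[0]+P[2]-P[3])/2; f=(P[0]-P[3]+P[1]-P[2])/2
    print(n,P.round(3).tolist(),"c",P.mean(0).round(4),"w",np.linalg.norm(e).round(3),"d",np.linalg.norm(f).round(3),"yaw",np.degrees(np.arctan2(e[0],-e[1])).round(2), np.degrees(np.arctan2(f[1],f[0])).round(2))
for c in [(269,204),(518,222)]: print("stop",w(p,cr(*c),.008).round(4))
h=cv2.cvtColor(p["img"],cv2.COLOR_RGB2HSV); m=cv2.inRange(h,(25,120,120),(35,255,255))
n,l,s,c=cv2.connectedComponentsWithStats(m); i=1+np.argmax(s[1:,4])
b=cv2.boxPoints(cv2.minAreaRect(np.argwhere(l==i)[:,::-1].astype(np.float32)))
B=np.array([w(p,q)[:2] for q in b]); print("line",B.round(3).tolist(),B.mean(0))
s=ctrl.snapshot("side")
for n,c in (("L",(.543,.158)),("R",(.524,-.161))):pass
# refine overlay: draw hypothesised boxes in both views
import itertools
out=[]
for v in (p,s):
    im=v["img"][:,:,::-1].copy(); im=cv2.resize(im,None,fx=4,fy=4,interpolation=cv2.INTER_CUBIC)
    for (cx,cy),yaw in (((.5405,.157),3),((.518,-.160),-1)):
        R=np.array([[np.cos(np.radians(yaw)),-np.sin(np.radians(yaw))],[np.sin(np.radians(yaw)),np.cos(np.radians(yaw))]])
        for z in (0,.07):
            pts=[(pr(v,[*(R@[a,b_]+[cx,cy]),z])+.5)*4 for a,b_ in ((-.055,-.09),(.055,-.09),(.055,.09),(-.055,.09))]
            cv2.polylines(im,[np.int32(pts)],True,(255,0,0) if z else (0,0,255),1)
    out.append(im)
a=out[0][620:900,1000:1620]; b_=out[1][480:1180,1040:1480]
cv2.imwrite("pics/ovt.png",a)
b_=cv2.resize(b_,None,fx=.85,fy=.85); cv2.imwrite("pics/ovs.png",b_)
E
```

```text
L [[0.593, 0.255], [0.6, 0.075], [0.491, 0.071], [0.483, 0.249]] c [0.542  0.1626] w 0.18 d 0.11 yaw 2.46 2.59
R [[0.577, -0.067], [0.572, -0.248], [0.462, -0.244], [0.466, -0.063]] c [ 0.519  -0.1554] w 0.181 d 0.11 yaw -1.38 -2.1
stop [0.4847 0.1699 0.008 ]
stop [ 0.4602 -0.1587  0.008 ]
line [[0.672, 0.331], [0.706, -0.367], [0.657, -0.368], [0.623, 0.327]] [ 0.66457971 -0.01937992]
```

View pics/ovt.png

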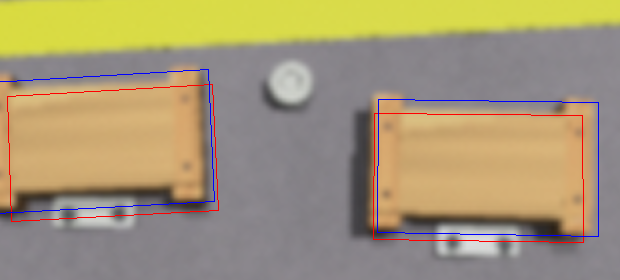

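View pics/ovs.png

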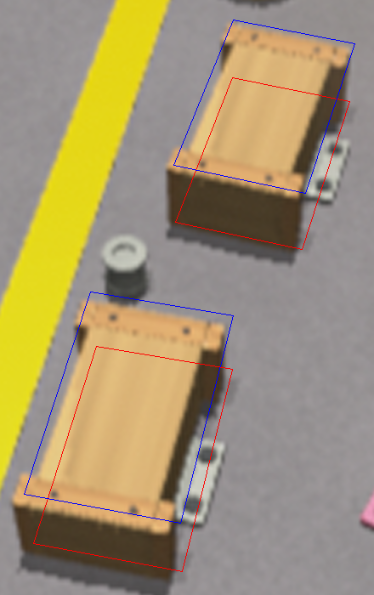

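Offsets show the crate centres at L (0.541, 0.162) yaw 2.5° and R (0.518, −0.156) yaw −1.7°. Line centre is (0.665, −0.019), tilted 2.7°. Going to the left crate first, on its far side, jaws half closed.

>>> apply_moves([
  [[3.5,-4.6,0],0.1,0.5],
  [[5.8,-7.7,0],0.15,0.5],
  [[8.1,-10.7,0],0.2,0.5],
  [[10.4,-13.7,0],0.25,0.5],
  [[12.7,-16.8,0],0.3,0.5],
  [[15.0,-19.8,0],0.36,0.5],
  [[17.3,-22.8,0],0.426,0.5],
  [[19.6,-25.9,0],0.426,0.5],
  [[21.9,-28.9,0],0.426,0.5],
  [[24.2,-31.9,0],0.426,0.5],
  [[26.5,-35.0,0],0.426,0.5],
  [[28.8,-38.0,0],0.426,0.5],
  [[31.1,-41.1,0],0.426,0.5],
  [[33.4,-44.1,-0.5],0.426,0.5],
  [[35.5,-46.2,-2],0.426,0.5],
  [[35.5,-46.2,-5],0.426,0.5],
  [[35.5,-46.2,-8],0.426,0.5],
  [[35.5,-46.2,-8],0.426,0.5],
  [[35.5,-46.2,-8],0.426,0.5],
])

```text
clock: 2.48
tool_pos: [0.6065, 0.1634, 0.1626]
orientation: [179.9, 0.2, 2.5]
force: [-0.1, -0.6, 1.5]
opening: 0.0438
gripper_force: 0.0
```

```bash
python3 - <<'E'
from h import *
o=ctrl.get_obs();print(o["tool_pos"],o["orientation"],o["opening"])
p=ctrl.snapshot("side"); cv2.imwrite("pics/s1.png",cv2.resize(p["img"][100:320,180:480,::-1],None,fx=2.5,fy=2.5,interpolation=cv2.INTER_CUBIC))
E
```

```text
[0.60650155 0.16344014 0.16257083] [1.79884359e+02 1.70119040e-01 2.46677506e+00] 0.0438427191249552
```

View pics/s1.png

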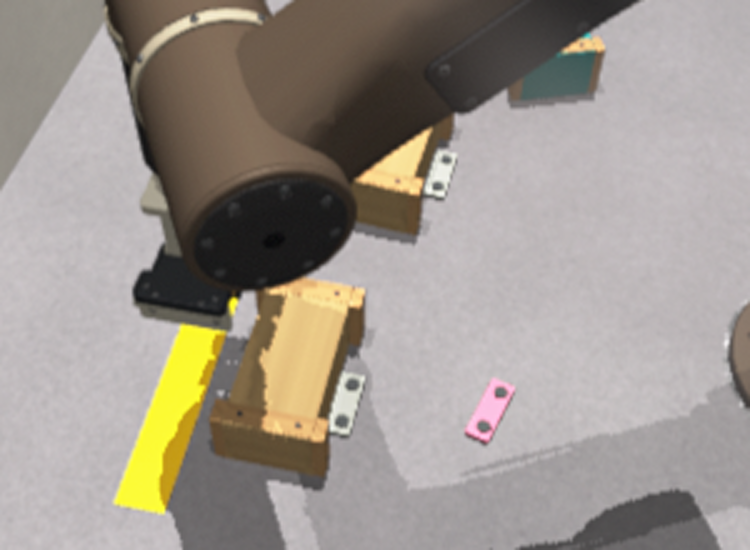

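The picture shows the gripper body past the far side of the left crate (~(185,290) px in the crop), crates untouched. I'll descend and touch.

>>> apply_moves([
  [[0.2,0,-3],0,0.5],
  [[0.2,0,-6],0,0.5],
  [[0.2,0,-9],0,0.5],
  [[0.2,0,-9.5],0,0.5],
  [[0,0,-9.5],0,0.5],
  [[-0.4,0,-9.5],0,0.5],
  [[-0.8,0,-9.5],0,0.5],
  [[-1.1,0,-9.5],0,0.5],
  [[-1.4,0,-9.5],0,0.5],
  [[-1.6,0,-9.5],0,0.5],
  [[-1.6,0,-9.5],0,0.5],
])

```text
clock: 3.45
tool_pos: [0.5968, 0.1654, 0.0734]
orientation: [-179.8, -0.7, 2.6]
force: [13.5, -5.8, 3.7]
opening: 0.0437
gripper_force: 6.7
```

>>> apply_moves([
  [[-0.4,0,0.4],0,0.5],
  [[-0.8,0,0.9],0,0.5],
  [[-1.1,0,1.4],0,0.5],
  [[-1.5,0,1.8],0,0.5],
  [[-2.0,0,2.3],0,0.5],
  [[-2.5,0,2.8],0,0.5],
  [[-3.0,0,3.2],0,0.5],
  [[-3.5,0,3.6],0,0.5],
  [[-4.0,0,4.0],0,0.5],
  [[-4.1,0,4.1],0,0.5],
])

```text
clock: 4.28
tool_pos: [0.5536, 0.1649, 0.1146]
orientation: [-179.8, -0.6, 2.6]
force: [7.3, -5.3, 6.6]
opening: 0.0439
gripper_force: 5.0
```

```bash
python3 - <<'E'
from h import *
p=ctrl.snapshot("side"); cv2.imwrite("pics/s2.png",cv2.resize(p["img"][100:320,180:480,::-1],None,fx=2.5,fy=2.5,interpolation=cv2.INTER_CUBIC))
E
```

```text
(no output)
```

View pics/s2.png

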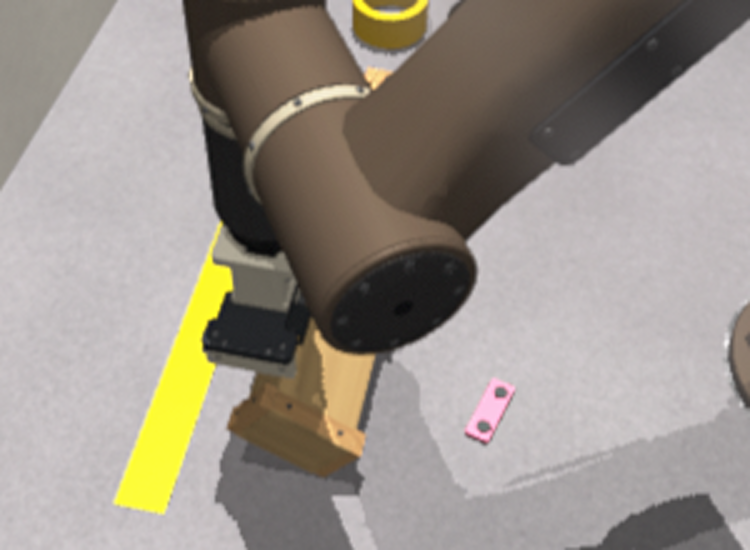

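The left crate is tilted ~30° with its near edge down on the bench (crop (295,440)). I'll continue along the arc.

>>> apply_moves([
  [[-0.6,0,0.35],0,0.5],
  [[-1.2,0,0.6],0,0.5],
  [[-1.8,0,0.85],0,0.5],
  [[-2.4,0,1.05],0,0.5],
  [[-3.0,0,1.2],0,0.5],
  [[-3.6,0,1.35],0,0.5],
  [[-4.1,0,1.45],0,0.5],
  [[-4.6,0,1.5],0,0.5],
  [[-5.1,0,1.55],0,0.5],
  [[-5.6,0,1.55],0,0.5],
  [[-6.0,0,1.55],0,0.5],
  [[-6.4,0,1.55],0,0.5],
  [[-6.8,0,1.55],0,0.5],
  [[-6.8,0,1.55],0,0.5],
])

```text
clock: 5.5
tool_pos: [0.4814, 0.1641, 0.1251]
orientation: [-180.0, 0.0, 2.5]
force: [0.1, -0.4, 0.5]
opening: 0.0443
gripper_force: 0.0
```

>>> apply_moves([
  [[1.5,0,1],0,0.5],
  [[3.5,0,4],0,0.5],
  [[5,0,8],0,0.5],
  [[6,-3,8],-0.073,0.5],
  [[7,-7,8],-0.073,0.5],
  [[8,-11,8],-0.073,0.5],
  [[9,-15,8],-0.073,0.5],
  [[9.5,-19,8],-0.073,0.5],
  [[10.2,-23,8],-0.073,0.5],
  [[10.2,-27,8],-0.073,0.5],
  [[10.2,-30,8],-0.073,0.5],
  [[10.2,-32.1,8],-0.073,0.5],
  [[10.2,-32.1,8],-0.073,0.5],
  [[10.2,-32.1,8],-0.073,0.5],
])

```text
clock: 6.67
tool_pos: [0.5839, -0.1582, 0.2045]
orientation: [180.0, 0.0, -1.8]
force: [0.5, 0.3, -0.3]
opening: 0.0438
gripper_force: 0.0
```

```bash
python3 - <<'E'
from h import *
p=ctrl.snapshot("side"); cv2.imwrite("pics/s3.png",cv2.resize(p["img"][80:320,180:480,::-1],None,fx=2.4,fy=2.4,interpolation=cv2.INTER_CUBIC))
t=ctrl.snapshot("top")
for n,v in (("side",p),("top",t)):
  for q in ("crate_a","crate_a_heel","stamp"):
    for d in ctrl.spot_point(v,q)[:3]: print(n,q,np.round(d["at"],1),round(d["score"],2),w(v,d["at"],0.055 if q in("stamp","crate_a") else 0).round(3))
E
```

```text
side crate_a [333.5 166.7] 0.86 [ 0.518 -0.106  0.055]
side crate_a [318.7 246. ] 0.7 [0.489 0.159 0.055]
side crate_a_heel [355.7 170.8] 0.68 [ 0.462 -0.157  0.   ]
side stamp [336.4 167. ] 0.69 [ 0.51  -0.107  0.055]
side stamp [394.8 113.7] 0.6 [ 0.388 -0.373  0.055]
top crate_a [276.  203.6] 0.62 [0.497 0.156 0.055]
top crate_a [367.6 194.9] 0.59 [ 0.525 -0.149  0.055]
top crate_a_heel [365.3 215.2] 0.8 [ 0.461 -0.146  0.   ]
top stamp [443.6 236.2] 0.71 [ 0.388 -0.395  0.055]
```

View pics/s3.png

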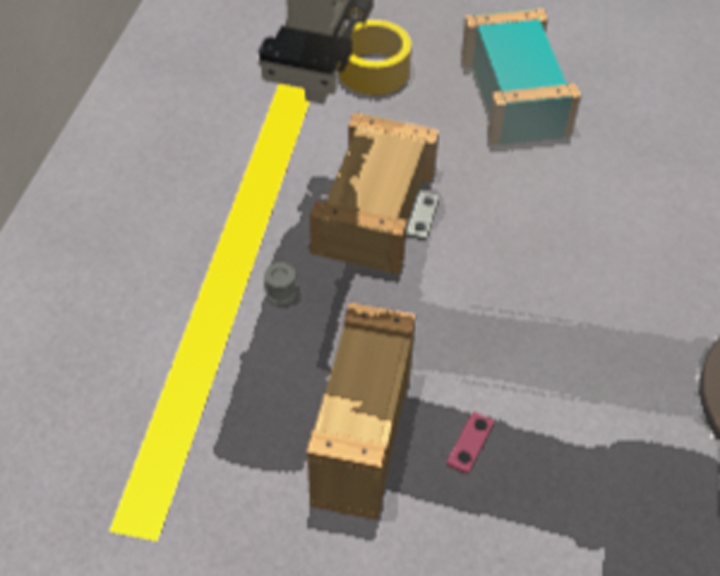

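The left crate now stands on its side (crop (360,400)–(345,510)) and the right one is still flat at (375,190). Descending behind the right crate and pushing the same way.

>>> apply_moves([
  [[0,0.2,-3.5],0,0.5],
  [[0,0.2,-7],0,0.5],
  [[0,0.2,-10.5],0,0.5],
  [[0,0.2,-13.2],0,0.5],
  [[0,0.2,-13.5],0,0.5],
  [[-0.4,0.2,-13.5],0,0.5],
  [[-0.8,0.2,-13.5],0,0.5],
  [[-1.1,0.2,-13.5],0,0.5],
  [[-1.4,0.2,-13.5],0,0.5],
  [[-1.6,0.2,-13.5],0,0.5],
  [[-1.6,0.2,-13.5],0,0.5],
])

```text
clock: 7.98
tool_pos: [0.5713, -0.1547, 0.0729]
orientation: [-180.0, -0.5, -1.6]
force: [5.2, 0.5, 0.6]
opening: 0.0439
gripper_force: 3.1
```

>>> apply_moves([
  [[-0.4,0,0.0],0,0.5],
  [[-0.7,0,0.4],0,0.5],
  [[-1.1,0,0.9],0,0.5],
  [[-1.4,0,1.4],0,0.5],
  [[-1.8,0,1.8],0,0.5],
  [[-2.3,0,2.3],0,0.5],
  [[-2.8,0,2.8],0,0.5],
  [[-3.3,0,3.2],0,0.5],
  [[-3.8,0,3.6],0,0.5],
  [[-4.3,0,4.0],0,0.5],
  [[-4.4,0,4.1],0,0.5],
])

```text
clock: 8.9
tool_pos: [0.5276, -0.1544, 0.1151]
orientation: [-180.0, -0.6, -1.6]
force: [5.4, 3.8, 5.1]
opening: 0.0434
gripper_force: 3.6
```

Same pattern as on the left crate; finishing the arc.

>>> apply_moves([
  [[-0.6,0,0.35],0,0.5],
  [[-1.2,0,0.6],0,0.5],
  [[-1.8,0,0.85],0,0.5],
  [[-2.4,0,1.05],0,0.5],
  [[-3.0,0,1.2],0,0.5],
  [[-3.6,0,1.35],0,0.5],
  [[-4.1,0,1.45],0,0.5],
  [[-4.6,0,1.5],0,0.5],
  [[-5.1,0,1.55],0,0.5],
  [[-5.6,0,1.55],0,0.5],
  [[-6.0,0,1.55],0,0.5],
  [[-6.4,0,1.55],0,0.5],
  [[-6.8,0,1.55],0,0.5],
  [[-6.8,0,1.55],0,0.5],
])

```text
clock: 10.07
tool_pos: [0.455, -0.155, 0.1263]
orientation: [-180.0, 0.1, -1.7]
force: [0.3, -0.9, -0.2]
opening: 0.0439
gripper_force: 0.0
```

>>> apply_moves([
  [[1.5,0,1],0,0],
  [[3.5,0,4],0,0],
  [[6,0,8],0,0],
  [[10,1,8],0,0],
  [[14,3,8],0,0],
  [[18,6,8],0,0],
  [[21,9,8],0,0],
  [[24,12,8],0,0],
  [[26,15,8],0,0],
  [[26,15.5,8],0,0],
  [[26,15.5,8],0,0],
])

```text
clock: 10.98
tool_pos: [0.7177, 0.0035, 0.2044]
orientation: [180.0, 0.1, -1.5]
force: [-0.4, -0.8, -0.5]
opening: 0.0875
gripper_force: 0.0
```

```bash
python3 - <<'E'
from h import *
p=ctrl.snapshot("wrist"); save(p,"w1.png"); print(np.round(p["T"],3),p["fx"],p["cx"],p["cy"])
for c in [(.486,.162,.055),(.463,-.155,.055)]: print(pr(p,c))
for q in ("crate_a","crate_a_heel","stamp"):
    for d in ctrl.spot_point(p,q)[:3]: print(q,np.round(d["at"],1),round(d["score"],2))
t=ctrl.snapshot("top"); s=ctrl.snapshot("side")
cv2.imwrite("pics/t2.png",np.vstack([cv2.resize(t["img"][140:240,220:440,::-1],(660,300),interpolation=cv2.INTER_CUBIC),cv2.resize(s["img"][100:300,180:500,::-1],(480,300),interpolation=cv2.INTER_CUBIC).copy() if 0 else cv2.copyMakeBorder(cv2.resize(s["img"][100:300,180:500,::-1],(480,300)),0,0,0,180,cv2.BORDER_CONSTANT)]))
E
```

```text
[[-0.027  0.963  0.27   0.79 ]
 [-1.    -0.026 -0.007  0.002]
 [ 0.    -0.27   0.963  0.345]
 [ 0.     0.     0.     1.   ]] 344.9911692961755 317.76944970934375 192.9064851922955
[172.85773826 400.42168852]
[473.18049212 411.28574408]
```

View pics/t2.png

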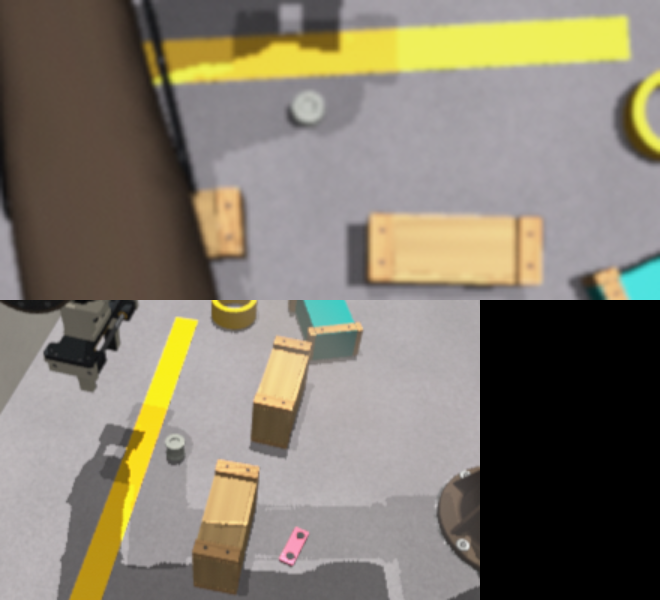

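Both crates stand on their sides (top view: right one at (455,250)). Raise the wrist camera to see the undersides.

>>> apply_moves([
  [[0,0,3],0,0],
  [[0,0,6],0,0],
  [[0,0,9],0,0],
  [[0,0,10],0,0],
  [[0,0,10],0,0],
  [[0,0,10],0,0],
])

```text
clock: 11.78
tool_pos: [0.7159, -0.0006, 0.3077]
orientation: [-179.9, -0.1, -1.8]
force: [-0.6, 0.3, 0.1]
opening: 0.0875
gripper_force: 0.0
```

```bash
python3 - <<'E'
from h import *
print(ctrl.get_obs()["tool_pos"])
p=ctrl.snapshot("wrist"); save(p,"w2.png")
for q in ("crate_a","crate_a_heel","stamp","line"):
    for d in ctrl.spot_point(p,q)[:3]: print(q,np.round(d["at"],1),round(d["score"],2),w(p,d["at"],0).round(3))
t=ctrl.snapshot("top")
# top-face (z=.11 battens) of crates from top cam
for q in ("crate_a",):
    for d in ctrl.search_frame(t,q)[:3]: print(q,d,w(t,d["at"],.1))
cv2.imwrite("pics/t3.png",cv2.resize(t["img"][170:250,230:450,::-1],None,fx=3.6,fy=3.6,interpolation=cv2.INTER_CUBIC))
E
```

```text
[ 7.15922511e-01 -5.54710952e-04  3.07685907e-01]
crate_a [196.7 332.7] 0.69 [0.449 0.192 0.   ]
crate_a_heel [427.7 316. ] 0.93 [ 0.468 -0.157  0.   ]
line [334.9 190.2] 0.67 [ 0.667 -0.022  0.   ]
line [321.  240.9] 0.32 [ 0.594 -0.001  0.   ]
crate_a {'at': [447.7, 237.4], 'score': 0.87} [ 0.38340382 -0.39365772  0.1       ]
crate_a {'at': [295.3, 218.2], 'score': 0.81} [0.44484993 0.08763691 0.1       ]
crate_a {'at': [370.5, 221.3], 'score': 0.6} [ 0.43456617 -0.15179877  0.1       ]
```

View pics/w2.png

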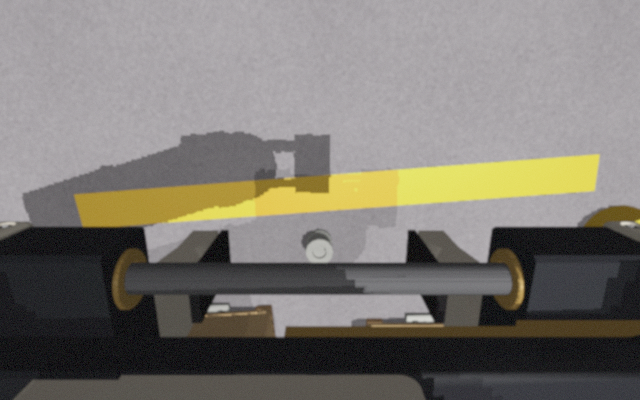

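The wrist picture shows the gripper blocking everything below row 225; the crates are just behind it at rows ~310. Shift back towards the crates so their undersides appear above that row.

>>> apply_moves([
  [[-4,0,0],0,0],
  [[-8,0,0],0,0],
  [[-12,0,0],0,0],
  [[-16,0,0],0,0],
  [[-19,0,0],0,0],
  [[-19,0,0],0,0],
  [[-19,0,0],0,0],
])

```text
clock: 12.72
tool_pos: [0.525, 0.0001, 0.3077]
orientation: [-180.0, -0.1, -1.7]
force: [0.8, 0.4, -0.1]
opening: 0.0876
gripper_force: 0.0
```

```bash
python3 - <<'E'
from h import *
print(ctrl.get_obs()["tool_pos"])
p=ctrl.snapshot("wrist")
for q in ("crate_a","crate_a_heel","stamp"):
    for d in ctrl.spot_point(p,q)[:3]: print(q,np.round(d["at"],1),round(d["score"],2),w(p,d["at"],0).round(3))
a=cv2.resize(p["img"][150:260,100:540,::-1],(792,198),interpolation=cv2.INTER_CUBIC)
b=cv2.imread("pics/t3.png"); print(b.shape); b=b[:, :792]
cv2.imwrite("pics/w3.png",np.vstack([a,b]))
E
```

```text
[5.24994178e-01 1.25825104e-04 3.07681705e-01]
crate_a [179.3 192.1] 0.83 [ 0.479  0.189 -0.   ]
crate_a [449.6 209.2] 0.78 [ 0.444 -0.178  0.   ]
stamp [448.3 208.2] 0.69 [ 0.446 -0.176  0.   ]
stamp [194.1 187.3] 0.3 [0.485 0.168 0.   ]
(288, 792, 3)
```

View pics/w3.png

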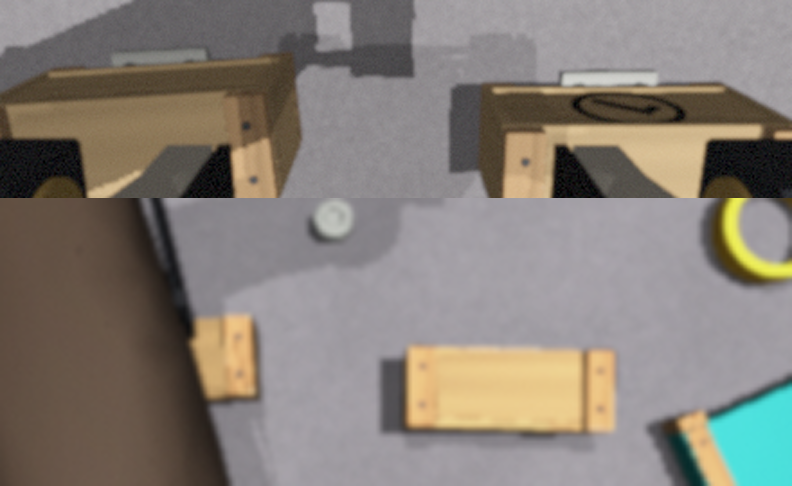

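The wrist crop shows the stamp ring with tick on the right crate's underside (crop (628,107)); the left underside is bare. So the right crate is to be pushed. I'll compute its pose from the pictures already seen (picture budget used).

```bash
python3 - <<'E'
from h import *
t=ctrl.snapshot("top"); p=ctrl.snapshot("wrist")
f=lambda x,y:((x+.5)/3.6-.5+230,(y+.5)/3.6-.5+170)
P=np.array([w(t,f(*c),.11)[:2] for c in [(407,149),(615,151),(614,233),(405,233)]]); print(P.round(4).tolist(),P.mean(0))
g=lambda x,y:((x+.5)/1.8-.5+100,(y+.5)/1.8-.5+150)
for c in [(485,84),(725,84)]: print(w(p,g(*c),0).round(4))
for c in [(502,129),(800,138)]: print("top",w(p,g(*c),.11).round(4))
print("stamp",[w(p,g(628,107),z).round(3) for z in (.055,)], w(p,g(608,77),.008))
E
```

```text
[[0.4667, -0.0633], [0.4645, -0.2453], [0.3928, -0.2429], [0.393, -0.061]] [ 0.42924396 -0.15313509]
[ 0.467  -0.0676  0.    ]
[ 0.4616 -0.2474  0.    ]
top [ 0.4721 -0.0615  0.11  ]
top [ 0.4614 -0.2341  0.11  ]
stamp [array([ 0.464, -0.155,  0.055])] [ 0.47201946 -0.15655971  0.008     ]
```

>>> apply_moves([
  [[-1,-1.5,0],-0.12,0],
  [[-2,-3,-0.5],-0.24,0],
  [[-3,-4.5,-1],-0.36,0],
  [[-4,-6,-1.5],-0.48,0],
  [[-5,-7.5,-2],-0.6,0],
  [[-6,-9,-2.5],-0.72,0],
  [[-7,-10.5,-3],-0.84,0],
  [[-8,-12,-3.5],-0.96,0],
  [[-9,-13.5,-4],-1.08,0],
  [[-9.5,-15.4,-4.5],-1.2,0],
  [[-9.5,-15.4,-5],-1.32,0],
  [[-9.5,-15.4,-6],-1.44,0],
  [[-9.5,-15.4,-7],-1.56,0],
  [[-9.5,-15.4,-8],-1.566,0],
  [[-9.5,-15.4,-10],-1.566,0],
  [[-9.5,-15.4,-12],-1.566,0],
  [[-9.5,-15.4,-14],-1.566,0],
  [[-9.5,-15.4,-15],-1.566,0],
  [[-9.5,-15.4,-15],-1.566,0],
])

```text
clock: 14.6
tool_pos: [0.4298, -0.1539, 0.1538]
orientation: [179.7, -0.0, -91.2]
force: [0.5, -0.9, -0.2]
opening: 0.0877
gripper_force: 0.0
```

```bash
python3 - <<'E'
from h import *
p=ctrl.snapshot("wrist"); save(p,"w4.png"); print(np.round(p["T"],3)[:3,3])
for c in [(.465,-.154,.11),(.395,-.154,.11),(.474,-.154,.14),(.386,-.154,.14)]: print(pr(p,c))
E
```

```text
[ 0.428 -0.226  0.295]
[255.20238303 228.81712793]
[377.46426611 226.14012438]
[226.3667355  251.84978082]
[406.41626107 247.92162841]
```

>>> apply_moves([
  [[0,0,-1],0,0],
  [[0,0,-2],0,0],
  [[0,0,-3],0,0],
  [[0,0,-4],0,0],
  [[0,0,-5],0,0],
  [[0,0,-5],0,0],
  [[0,0,-5],0,0],
])

```text
clock: 15.23
tool_pos: [0.4316, -0.154, 0.1071]
orientation: [180.0, -0.0, -91.3]
force: [0.6, -0.1, 1.1]
opening: 0.0875
gripper_force: 0.0
```

>>> apply_moves([
  [[0,0,-1],0,0],
  [[0,0,-2],0,0],
  [[0,0,-3],0,0],
  [[0,0,-4],0,0],
  [[0,0,-4.9],0,0],
  [[0,0,-4.9],0,0],
  [[0,0,-4.9],0,0],
  [[0,0,-4.9],0,0.08],
  [[0,0,-4.9],0,0.08],
])

```text
clock: 15.98
tool_pos: [0.4317, -0.1539, 0.0583]
orientation: [-179.9, 0.0, -91.4]
force: [0.2, 0.6, 0.6]
opening: 0.0821
gripper_force: 0.0
```

>>> apply_moves([
  [[0.2,0,0],0,0.08],
  [[0.4,0,0],0,0.08],
  [[0.6,0,0],0,0.08],
  [[0.8,0,0],0,0.08],
  [[1.1,0,0],0,0.08],
  [[1.4,0,0],0,0.08],
  [[1.8,0,0],0,0.08],
  [[2.2,0,0],0,0.08],
  [[2.6,0,0],0,0.08],
  [[3.0,0,0],0,0.08],
  [[3.4,-0.1,0],0,0.08],
  [[3.8,-0.1,0],0,0.08],
  [[4.2,-0.1,0],0,0.08],
  [[4.6,-0.1,0],0,0.08],
  [[5.0,-0.1,0],0,0.08],
  [[5.4,-0.1,0],0,0.08],
  [[5.8,-0.1,0],0,0.08],
  [[6.1,-0.1,0],0,0.08],
  [[6.2,-0.1,0],0,0.08],
  [[6.2,-0.1,0],0,0.08],
])

```text
clock: 17.65
tool_pos: [0.4912, -0.1551, 0.057]
orientation: [179.8, -0.0, -91.5]
force: [-4.5, -0.7, 2.7]
opening: 0.0807
gripper_force: 2.6
```

```bash
cat >> h.py <<'E'
def rects(v,z,lo=(8,60,90),hi=(22,200,255)):
    m=cv2.inRange(cv2.cvtColor(v["img"],cv2.COLOR_RGB2HSV),lo,hi)
    n,l,s,c=cv2.connectedComponentsWithStats(m)
    for i in range(1,n):
        if s[i,4]>150:
            b=cv2.boxPoints(cv2.minAreaRect(np.argwhere(l==i)[:,::-1].astype(np.float32)))
            print("blob",s[i].tolist(),[w(v,q,z)[:2].round(3).tolist() for q in b])
E
python3 - <<'E'
from h import *
for n in ("top","side"):
    v=ctrl.snapshot(n); print(n); rects(v,.105)
    for d in ctrl.spot_point(v,"crate_a_heel")[:3]+ctrl.spot_point(v,"crate_a")[:4]: print(np.round(d["at"],1),round(d["score"],2),w(v,d["at"],0).round(3),w(v,d["at"],.055).round(3))
E
```

```text
top
blob [372, 180, 40, 38, 235] [[0.464, -0.13], [0.566, -0.158], [0.533, -0.283], [0.431, -0.254]]
blob [336, 183, 33, 16, 446] [[0.553, -0.04], [0.56, -0.144], [0.516, -0.146], [0.508, -0.043]]
blob [279, 187, 26, 16, 151] [[0.525, 0.154], [0.576, 0.082], [0.545, 0.06], [0.493, 0.131]]
blob [243, 204, 44, 24, 870] [[0.49, 0.255], [0.49, 0.117], [0.417, 0.117], [0.417, 0.254]]
blob [462, 210, 21, 34, 204] [[0.465, -0.436], [0.475, -0.459], [0.374, -0.502], [0.363, -0.479]]
blob [418, 229, 21, 34, 214] [[0.404, -0.297], [0.414, -0.32], [0.313, -0.363], [0.302, -0.34]]
blob [253, 367, 109, 29, 2542] [[-0.026, 0.218], [-0.009, -0.115], [-0.083, -0.118], [-0.101, 0.213]]
blob [176, 375, 70, 25, 1018] [[-0.05, 0.456], [-0.037, 0.24], [-0.105, 0.235], [-0.119, 0.449]]
[442.5 237.3] 0.96 [ 0.385 -0.407  0.   ] [ 0.385 -0.391  0.055]
[274.9 204.8] 0.87 [0.498 0.166 0.   ] [0.493 0.159 0.055]
side
blob [334, 35, 30, 22, 452] [[0.632, -0.555], [0.657, -0.678], [0.557, -0.691], [0.537, -0.568]]
blob [315, 60, 40, 46, 677] [[0.629, -0.313], [0.669, -0.532], [0.537, -0.537], [0.509, -0.32]]
blob [385, 115, 37, 19, 195] [[0.41, -0.265], [0.408, -0.344], [0.305, -0.325], [0.31, -0.248]]
blob [329, 147, 31, 23, 470] [[0.523, -0.067], [0.531, -0.134], [0.452, -0.133], [0.448, -0.066]]
blob [308, 206, 45, 74, 1976] [[0.489, 0.267], [0.507, 0.069], [0.424, 0.07], [0.415, 0.266]]
[318.1 246.2] 0.3 [0.5   0.126 0.   ] [0.491 0.16  0.055]
[318.7 247.7] 0.95 [0.498 0.13  0.   ] [0.488 0.164 0.055]
[338.9 153.8] 0.87 [ 0.527 -0.212  0.   ] [ 0.515 -0.159  0.055]
[394.  118.1] 0.81 [ 0.391 -0.417  0.   ] [ 0.387 -0.352  0.055]
```

>>> apply_moves([
  [[0.2,0,0],0,0.08],
  [[0.6,0,0],0,0.08],
  [[1.1,0,0],0,0.08],
  [[1.6,0,0],0,0.08],
  [[2.1,0,0],0,0.08],
  [[2.6,0,0],0,0.08],
  [[3.1,-0.1,0],0,0.08],
  [[3.6,-0.1,0],0,0.08],
  [[4.1,-0.1,0],0,0.08],
  [[4.6,-0.1,0],0,0.08],
  [[5.1,-0.1,0],0,0.08],
  [[5.6,-0.1,0],0,0.08],
  [[6.1,-0.2,0],0,0.08],
  [[6.6,-0.2,0],0,0.08],
  [[7.1,-0.2,0],0,0.08],
  [[7.6,-0.2,0],0,0.08],
  [[8.0,-0.2,0],0,0.08],
  [[8.3,-0.2,0],0,0.08],
  [[8.5,-0.2,0],0,0.08],
  [[8.5,-0.2,0],0,0.08],
])

```text
clock: 19.62
tool_pos: [0.5761, -0.1572, 0.057]
orientation: [179.7, -0.0, -91.5]
force: [-5.7, -1.3, 4.6]
opening: 0.0807
gripper_force: 3.1
```

```bash
python3 - <<'E'
from h import *
print(ctrl.get_obs()["moment"])
for n in ("top","side"):
    v=ctrl.snapshot(n); print(n); rects(v,.105)
    for d in ctrl.spot_point(v,"crate_a_heel")[:3]+ctrl.spot_point(v,"crate_a")[:4]: print(np.round(d["at"],1),round(d["score"],2),w(v,d["at"],0).round(3),w(v,d["at"],.055).round(3))
E
```

```text
[-0.16994994  2.18089994 -0.00511577]
top
blob [280, 141, 50, 26, 438] [[0.678, 0.143], [0.695, -0.018], [0.629, -0.025], [0.612, 0.136]]
blob [336, 143, 34, 20, 559] [[0.681, -0.041], [0.688, -0.148], [0.631, -0.151], [0.624, -0.044]]
blob [382, 171, 19, 21, 262] [[0.596, -0.19], [0.595, -0.248], [0.531, -0.246], [0.531, -0.189]]
blob [243, 203, 39, 25, 870] [[0.494, 0.255], [0.493, 0.133], [0.417, 0.133], [0.417, 0.254]]
blob [462, 210, 21, 34, 204] [[0.465, -0.436], [0.475, -0.459], [0.374, -0.502], [0.363, -0.479]]
blob [417, 229, 22, 34, 214] [[0.404, -0.297], [0.414, -0.32], [0.313, -0.363], [0.302, -0.34]]
blob [256, 312, 106, 40, 3461] [[0.138, 0.212], [0.155, -0.116], [0.049, -0.12], [0.031, 0.205]]
blob [181, 317, 69, 37, 2167] [[0.136, 0.444], [0.137, 0.23], [0.028, 0.228], [0.027, 0.44]]
[271.3 205.4] 0.97 [0.496 0.179 0.   ] [0.491 0.171 0.055]
[446.  237.6] 0.88 [ 0.384 -0.419  0.   ] [ 0.384 -0.402  0.055]
[369.6 169.4] 0.87 [ 0.621 -0.163  0.   ] [ 0.611 -0.157  0.055]
side
blob [270, 0, 99, 97, 1872] [[0.804, -0.335], [0.772, -1.081], [0.589, -0.936], [0.661, -0.258]]
blob [374, 83, 34, 24, 173] [[0.488, -0.399], [0.403, -0.519], [0.364, -0.445], [0.448, -0.332]]
blob [326, 103, 25, 22, 287] [[0.586, -0.242], [0.549, -0.352], [0.505, -0.31], [0.544, -0.205]]
blob [385, 115, 37, 15, 185] [[0.408, -0.267], [0.411, -0.329], [0.306, -0.326], [0.306, -0.266]]
blob [290, 141, 40, 34, 566] [[0.612, -0.006], [0.62, -0.15], [0.534, -0.135], [0.532, 0.006]]
blob [308, 207, 45, 90, 2221] [[0.486, 0.306], [0.507, 0.069], [0.421, 0.07], [0.411, 0.305]]
[394.8 120. ] 0.83 [ 0.387 -0.408  0.   ] [ 0.383 -0.344  0.055]
[318.4 246.5] 0.73 [0.499 0.127 0.   ] [0.49  0.161 0.055]
[308.1 146.4] 0.68 [ 0.626 -0.218  0.   ] [ 0.609 -0.165  0.055]
```

>>> apply_moves([
  [[0.2,0,0],0,0.08],
  [[0.6,0,0],0,0.08],
  [[1.1,0,0],0,0.08],
  [[1.6,0,0],0,0.08],
  [[2.1,0,0],0,0.08],
  [[2.6,0,0],0,0.08],
  [[3.1,-0.1,0],0,0.08],
  [[3.6,-0.1,0],0,0.08],
  [[4.1,-0.1,0],0,0.08],
  [[4.6,-0.1,0],0,0.08],
  [[5.1,-0.1,0],0,0.08],
  [[5.5,-0.1,0],0,0.08],
  [[5.9,-0.1,0],0,0.08],
  [[6.2,-0.1,0],0,0.08],
  [[6.5,-0.1,0],0,0.08],
  [[6.5,-0.1,0],0,0.08],
  [[6.3,-0.1,0],0,0],
  [[6.1,-0.1,0],0,0],
  [[6.0,-0.1,0],0,0],
  [[6.0,-0.1,0],0,0],
])

```text
clock: 21.58
tool_pos: [0.6382, -0.1578, 0.0577]
orientation: [-180.0, 0.0, -91.4]
force: [0.5, -0.9, -0.1]
opening: 0.0876
gripper_force: 0.0
```

>>> apply_moves([
  [[0,0,0.5],0,0],
  [[0,0,1.5],0,0],
  [[0,0,3],0,0],
  [[0,0,4.5],0,0],
  [[0,0,6.5],0,0],
  [[0,0,8.5],0,0],
  [[0,0,11],0,0],
  [[0,0,14],0,0],
  [[0,0,18],0,0],
  [[-3,3,20],0,0],
  [[-6,7,20],0,0],
  [[-9,11,20],0,0],
  [[-10,15,20],0,0],
  [[-10,19,20],0,0],
  [[-10,23,20],0,0],
  [[-10,27,20],0,0],
  [[-10,31,20],0,0],
  [[-10,35,20],0,0],
  [[-10,39,20],0,0],
  [[-10,39,20],0,0],
])

```text
clock: 23.25
tool_pos: [0.5382, 0.2373, 0.2585]
orientation: [-179.9, 0.1, -91.2]
force: [1.6, -1.0, -0.0]
opening: 0.0877
gripper_force: 0.0
```

```bash
python3 - <<'E'
from h import *
for n in ("top","side"):
    v=ctrl.snapshot(n); save(v,n+"9.png"); print(n); rects(v,.105)
    for d in ctrl.spot_point(v,"crate_a_heel")[:3]+ctrl.spot_point(v,"crate_a")[:4]+ctrl.spot_point(v,"pulley")[:1]: print(np.round(d["at"],1),round(d["score"],2),w(v,d["at"],0).round(3),w(v,d["at"],.055).round(3))
    if n=="top":
        b=v["img"][120:200,320:420]; h=cv2.cvtColor(b,cv2.COLOR_RGB2HSV)
        m=cv2.inRange(h,(8,60,90),(23,200,255)); k=cv2.boxPoints(cv2.minAreaRect(np.argwhere(m>0)[:,::-1].astype(np.float32)))
        print("crate",[w(v,q+[320,120],.11)[:2].round(3).tolist() for q in k])
E
```

```text
top
blob [161, 118, 53, 52, 234] [[0.673, 0.549], [0.797, 0.431], [0.69, 0.324], [0.569, 0.442]]
blob [337, 147, 64, 25, 1304] [[0.6, -0.045], [0.676, -0.049], [0.667, -0.251], [0.591, -0.247]]
blob [133, 160, 47, 42, 983] [[0.548, 0.623], [0.646, 0.519], [0.588, 0.465], [0.491, 0.569]]
blob [78, 187, 66, 64, 1272] [[0.406, 0.81], [0.547, 0.657], [0.462, 0.578], [0.323, 0.731]]
blob [243, 203, 59, 25, 1316] [[0.49, 0.257], [0.495, 0.07], [0.42, 0.068], [0.415, 0.254]]
blob [461, 210, 22, 34, 204] [[0.465, -0.436], [0.475, -0.459], [0.374, -0.502], [0.363, -0.479]]
blob [417, 229, 22, 34, 215] [[0.403, -0.296], [0.414, -0.32], [0.313, -0.363], [0.302, -0.338]]
blob [303, 319, 41, 17, 218] [[0.086, 0.062], [0.133, 0.061], [0.13, -0.063], [0.083, -0.061]]
[370.  152.2] 0.82 [ 0.682 -0.165  0.   ] [ 0.669 -0.159  0.055]
[442.8 235.8] 0.6 [ 0.391 -0.409  0.   ] [ 0.389 -0.392  0.055]
[320.5 174.4] 0.63 [0.604 0.008 0.   ] [0.594 0.007 0.055]
crate [[0.599, -0.042], [0.675, -0.045], [0.666, -0.25], [0.59, -0.246]]
side
blob [283, 0, 275, 178, 15535] [[0.728, -0.262], [-0.033, -1.488], [-0.181, -0.862], [0.508, 0.016]]
blob [226, 5, 75, 36, 462] [[1.101, -0.762], [0.832, -0.836], [0.765, -0.611], [1.011, -0.543]]
blob [252, 45, 76, 58, 2283] [[0.889, -0.446], [0.757, -0.651], [0.621, -0.427], [0.749, -0.254]]
blob [570, 95, 38, 52, 1369] [[-0.122, -0.54], [-0.224, -0.587], [-0.214, -0.339], [-0.123, -0.299]]
blob [308, 212, 45, 85, 1849] [[0.484, 0.306], [0.504, 0.079], [0.419, 0.08], [0.409, 0.305]]
[316.7 245.2] 0.59 [0.505 0.124 0.   ] [0.495 0.158 0.055]
[297.5 201.8] 0.42 [ 0.594 -0.001  0.   ] [0.579 0.04  0.055]
```

```bash
python3 -c "
from plant import ctrl
print(ctrl.close_job())"
```

```text
the job is handed in; nothing more can be done
None
```

I handed the job in at about 23 s; no verdict came back. The last camera check has the stamped (right) crate on its side with its bottom edge within a few mm of the tape's centre line, about 5° off square. The other crate is on its side at its stop, and the pulley is where it started.

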